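Dispense three culture dishes

TASK

Dispense exactly three dishes from the dish dispenser for the next cuttings: press its sprung lever right down to the stop three times, letting it come all the way up after each press. The three dishes must be left lying flat in a row on the dispenser's delivery track, the other three in the magazine. Do not press the lever of the tally counter.

Things in the scene. Friction and masses are not known exactly. Their poses are not given: they have to be found in the camera images.
- lever_pad (a point): Centre of the top face of the black pad (26 x 32 x 7 mm) on the free end of the dish dispenser's steel lever, 104 mm above the table at rest; it slopes with the arm, 0.2 rad at most. Its x axis points from the pad to the magazine (an upright holder 120 mm high, centre 136 mm away) and on down the low delivery track. Pressed straight down the pad sinks 39 mm, to 65 mm, shifting under 3 mm along x.
- lever (a joint): Angle of the dispenser's lever: 0 up at rest, 0.42 rad down at the stop; 0.38 and more is fully pressed, below 0.07 back up. The pad takes about 4 N at first, 8 N at the stop, and springs up by itself in under 0.5 s. A full press pushes the lowest dish about 52 mm out on to the track, moving on any dishes there; the stack drops when the lever comes up.
- dish1: The lowest dish of the stack of six at the start, the first to come out: white square lidded dish 40 x 40 x 14 mm, 18 g, origin at the centre of its underside, z up. The track's floor is 20 mm above the table. After three presses it lies about 132 mm down the track from the magazine's centre, further if pushed fast.
- dish6: The top dish of the six in the magazine, like dish1; origin at the centre of its underside, at the start 90 mm above the table. It sinks 14 mm for each dish dispensed.
- tally_lever (a joint): Angle of the lever of the tally counter, a cream box 110 x 95 x 60 mm with four small windows on its top and no magazine or track; its steel lever and black pad are of the same kind and height as the dispenser's. 0 up at rest, 0.42 rad fully down. Leave it alone.

How it is judged:
By the outcome, as a careful person would: the job done as asked, in the order asked, and still so for the second after the job is handed in, with the robot touching nothing.
It also fails if it takes over 40 s, if anything falls off the work surface, if the arm or the gripper's body presses on something with over 40 N, if the wrist force passes 120 N, or if a joint passes its speed limit or range.

ROBOT

A 6-joint arm with a two-finger parallel gripper is mounted at the origin on the work surface. World frame = base frame: x ahead of the robot, y to its left, z up, the work surface at z = 0. Lengths are in mm, angles in degrees, forces in N, time in s.
With the tool pointing down it reaches from about 350 to 850 mm from the base axis. Payload 8.1 kg.
Tool frame: the origin (TCP) lies midway between the tips of the shut fingers; the grasp point (between the pads) lies grip_depth behind it (grip_depth is the distance from the TCP to the grasp point, in mm); z points along the fingers, y is the line along which they close (so a half turn about z gives the same grasp; the last joint's range is limited). The gripper opens to 85 mm and grips with 20 to 120 N. Pads are 22 mm wide; open, the fingers measure 114 mm over their backs; the gripper's body (76 mm by 85 mm) begins 54 mm behind the grasp point. The pads swing forward as they close: fully open they stand 13 mm farther back than shut.
Start: joints at [63.289, 7.471, 85.268, -0, 87.261, -4.893], TCP at [222.977, 557.034, 231.292] pointing down, gripper open.
Joint ranges: [-169.43, 169.43], [-51.17, 129.36], [1.28, 143.12], [-76.62, 256.62], [0, 156.53], [-152.29, 152.29]. Speed limits (degrees/s): [136.94, 136.94, 159.86, 180, 180, 180].

INTERFACE

Orientations are given as [roll, pitch, yaw] about the fixed x, y, z axes, in that order (R = Rz(yaw) Ry(pitch) Rx(roll)).
In Python, from bench import sense, snapshot, hand_in, grip_depth gives the robot as it stands. The module is installed in compiled form; this text tells all that it offers.
- The arm moves only by the tool apply_moves, never from a script. Its argument "series" is text: rows parted by semicolons, each of 5 numbers parted by spaces: the shift along the tool's x, y, z each as a share of 0.3 m, from -1 to 1, then the turn about the tool's z as a share of 2 rad, from -1 to 1, then the gripper's target within -1 to 1 (shut at 1, half-way at 0, fully open at -1). In form: tx ty tz twist gripper; .... A call has 1 to 5 rows; each row shifts and turns the commanded pose from where the row before left it, along the tool's axes as they then stand; what a row does not reach is not made up. A row lasts 1/12 s, in which the tool goes at most 41.7 mm and 7.16 degrees, less where a joint would pass 70% of its speed; a pose out of reach is approached as far as the arm can. A call with a number of a shift or a turn outside -1 to 1 is refused whole. A call with a gripper value outside its range is refused whole. The fingers move at their own pace and stop on an object; "squeeze" is the grip in N (left out, the last holds). Time passes only in rows, so rows that do not move let the fingers close. It gives the time, the measured TCP pose, the force, the opening and the grip force at its end, in the units of the state.
- sense(): the state, without advancing time (a new reading comes with each control period).
- snapshot(name): name is "scene" or "side" or "wrist"; returns a dict with "frame" (400x640x3 uint8, blue, green, red), "depth" (400x640 float32, mm along the optical axis (not along the pixel's ray), 0 where there is no reading), "intrinsics" (3x3 intrinsics, pixels), "extrinsics" (4x4, takes a point from camera to world coordinates); the wrist camera has in their place "tool_from_camera" (4x4, takes a point from camera to tool coordinates, whose origin is the TCP and whose axes are the flange's). Camera axes: x right, y down, z forward; pixel columns grow to the right and rows downward; lengths in mm; the calibration is good to about 2 mm. A picture is of the moment at which its call begins: read the wrist's pose just before it.
- hand_in(): hands the job in; it is judged then, once.
The state is a dict: "time": time; "joint_pos": joint angles; "qd": joint speeds; "joint_efforts": joint torques, N m; "tool_pos": TCP position; "tcp_rot": TCP orientation; "ft_force": force on the tool from outside, world axes, zero at the start; "wrist_torque": the same for the moment, N m; "finger_gap": finger opening in mm; "grip_force": force on a finger pad.
Only numpy, scipy, OpenCV 4.12 (cv2) and the standard library are available. Lean on these libraries where they do the work, as an engineer would, in place of code of your own. Each camera call takes 0.05 s, during which the arm holds its last target. There are 200 camera calls.

## Working session

There is one attempt and no reset: what is moved stays moved. The work goes in short steps, Python scripts to look and compute and a tool call to move; the robot and the scene stay as the last step left them, time stands still between calls to the robot, and variables do not carry over. Pictures are saved under pics/ and viewed, at most 10 in all, crops included, and the job is handed in when it is done.

Besides the shell and the picture viewer there is one more tool, called after "Call:" as name(argument=value, ...) on one line, values as JSON. apply_moves: Moves the arm, as the interface text tells. Its arguments: {"type":"object","properties":{"series":{"type":"string"},"squeeze":{"type":"number"}},"required":["series"]}

```bash
mkdir -p pics
python3 - <<'E'
from bench import *
import cv2,numpy as np
s=sense();print({k:np.round(v,2).tolist() for k,v in s.items()},grip_depth)
for n in ["scene","side"]:
    d=snapshot(n);cv2.imwrite(f"pics/{n}0.png",d["frame"]);np.savez(f"{n}0.npz",**d)
    print(n,np.round(d["intrinsics"],1).tolist(),np.round(d["extrinsics"],2).tolist())
E
```

```text
{'time': 0.0, 'joint_pos': [63.29, 7.52, 85.33, 0.0, 87.26, -4.89], 'qd': [0.04, 0.12, -0.02, -0.04, -0.21, -0.11], 'joint_efforts': [-0.0, -56.94, -50.05, -0.0, 0.02, -0.0], 'tool_pos': [222.73, 556.52, 230.22], 'tcp_rot': [-179.89, -0.01, 158.18], 'ft_force': [-0.48, 0.18, 0.49], 'wrist_torque': [-0.0, -0.04, 0.01], 'grip_force': 0.0, 'finger_gap': 85.48} 18.700000000000003
scene [[387.4, 0.0, 320.4], [0.0, 387.4, 200.1], [0.0, 0.0, 1.0]] [[-0.31, 0.6, -0.73, 1084.15], [0.95, 0.21, -0.23, 123.76], [0.02, -0.77, -0.64, 547.24], [0.0, 0.0, 0.0, 1.0]]
side [[432.4, 0.0, 323.5], [0.0, 432.4, 195.0], [0.0, 0.0, 1.0]] [[0.97, -0.14, 0.18, 392.99], [-0.23, -0.57, 0.79, -702.68], [-0.01, -0.81, -0.59, 614.32], [0.0, 0.0, 0.0, 1.0]]
```

View pics/scene0.png

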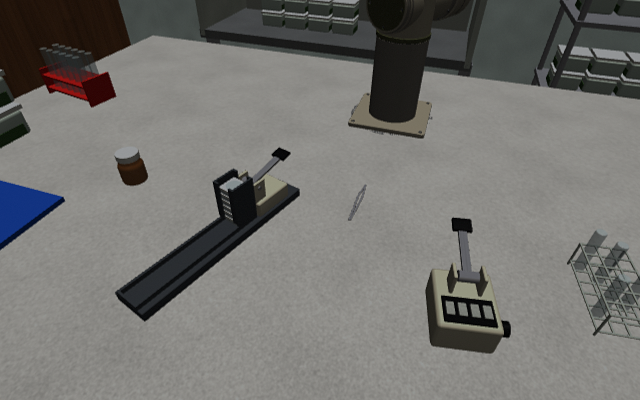

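View pics/side0.png

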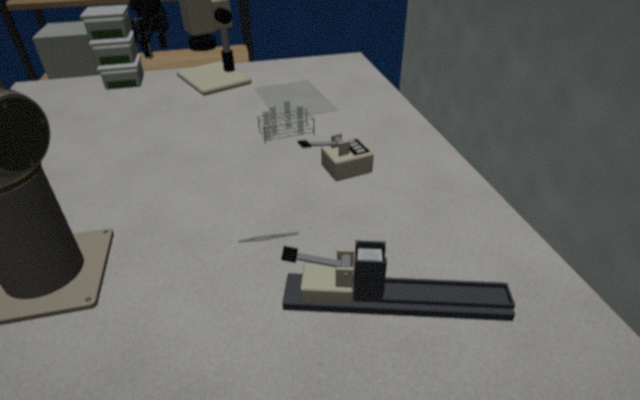

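The scene view shows the dispenser's pad near (281,154), its magazine at (236,195) and the track running to (130,305). The tally counter's pad is at (461,225). In the side view the dispenser's pad is at (290,254) and its magazine at (370,265).

```bash
cat > h.py <<'E'
import cv2,numpy as np
def ray(d,u,v):
    E=d["extrinsics"];r=E[:3,:3]@np.linalg.inv(d["intrinsics"])@[u,v,1];return E[:3,3],r
def plane(d,u,v,z):
    o,r=ray(d,u,v);return o+r*(z-o[2])/r[2]
def deep(d,u,v):
    o,r=ray(d,u,v);return o+r*d["depth"][int(round(v)),int(round(u))]
def blob(d,u,v,t=45,w=18):
    g=d["frame"].max(2)<t
    m=np.zeros_like(g);m[v-w:v+w,u-w:u+w]=g[v-w:v+w,u-w:u+w]
    n,l,s,c=cv2.connectedComponentsWithStats(m.astype(np.uint8))
    i=1+np.argmin(np.hypot(*(c[1:]-[u,v]).T)+1000*(s[1:,4]<15));return l==i,s[i],c[i]
E
python3 - <<'E'
from h import *
D={n:dict(np.load(f"{n}0.npz")) for n in("scene","side")}
o=[]
for n,u,v in(("scene",281,154),("side",290,254)):
    d=D[n];m,s,c=blob(d,u,v);print(n,s,c,plane(d,*c,101).round(1),plane(d,*c,104).round(1))
    ys,xs=np.nonzero(m);P=np.array([deep(d,x,y) for x,y in zip(xs,ys)]);P=P[(P[:,2]>80)&(P[:,2]<125)]
    print(len(P),np.median(P,0).round(1),P.min(0).round(1),P.max(0).round(1));T=P[P[:,2]>np.percentile(P[:,2],90)-5];print(len(T),T.mean(0).round(1),T.min(0).round(1),T.max(0).round(1))
    o.append(ray(d,*c))
A=np.stack([o[0][1],-o[1][1]],1);k=np.linalg.lstsq(A,o[1][0]-o[0][0],rcond=None)[0]
print("tri",[(o[i][0]+k[i]*o[i][1]).round(1) for i in(0,1)])
# magazine/track via depth
for n in D:
    d=D[n];v,u=np.mgrid[0:400,0:640];K=d["intrinsics"];r=np.stack([(u-K[0,2])/K[0,0],(v-K[1,2])/K[1,1],u*0+1],-1)*d["depth"][...,None]
    P=r@d["extrinsics"][:3,:3].T+d["extrinsics"][:3,3]
    ok=(d["depth"]>0)&(P[...,0]>300)&(P[...,0]<800)&(P[...,1]>-400)&(P[...,1]<500)
    c=o and (o[0][0]+k[0]*o[0][1])
    near=ok&(np.hypot(P[...,0]-c[0],P[...,1]-c[1])<420)
    t=P[near&(P[...,2]>112)&(P[...,2]<126)&(d["frame"].max(2)<80)];print(n,"mag",len(t),t.mean(0).round(1) if len(t) else"",t.min(0).round(1),t.max(0).round(1))
    t=P[near&(P[...,2]>14)&(P[...,2]<40)&(d["frame"].max(2)<80)][:,:2];mm=t.mean(0);w,V=np.linalg.eigh(np.cov(t.T));print("track",len(t),mm.round(1),V[:,1],w)
E
```

```text
scene [272 148  18  13 135] [280.87407407 153.65185185] [ 452.2 -165.2  101. ] [ 456.5 -163.3  104. ]
135 [ 459.1 -161.5  105.8] [ 441.8 -180.1   99.6] [ 472.3 -146.1  109.7]
120 [ 457.7 -162.3  106.2] [ 441.8 -180.1  103.3] [ 472.  -146.1  109.7]
side [282 247  15  15 162] [289.32098765 253.91975309] [ 457.2 -162.9  101. ] [ 456.8 -166.   104. ]
161 [ 456.6 -167.7  105.5] [ 442.8 -183.7  102.2] [ 469.7 -151.4  108.6]
155 [ 456.3 -167.4  105.6] [ 442.8 -183.7  102.7] [ 469.7 -151.4  108.6]
tri [array([ 455.9, -163.6,  103.6]), array([ 457. , -164.6,  102.6])]
scene mag 232 [ 589.4 -203.   116.2] [ 556.4 -236.5  112. ] [ 620.5 -172.3  120. ]
track 4604 [ 682.8 -215. ] [-0.76078954  0.64899867] [3314.1920647  9021.37787504]
side mag 223 [ 585.9 -208.5  115.5] [ 555.2 -237.5  112. ] [ 615.9 -176.8  118.9]
track 5527 [ 648.8 -215.8] [-0.73169021  0.68163732] [ 7398.73006091 12576.72056806]
```

Call:
apply_moves(series="-0.085 -0.102 0 0 1;-0.085 -0.102 0 0 1;-0.085 -0.102 0 0 1;-0.085 -0.102 0 0 1;-0.085 -0.102 0 0 1", squeeze=40)

```text
time: 0.52
tool_pos: [284.3, 365.7, 230.6]
tcp_rot: [-179.9, -0.0, 158.2]
ft_force: [0.7, 1.2, 0.5]
finger_gap: 25.6
grip_force: 0.0
```

Call:
apply_moves(series="-0.085 -0.102 0 0 1;-0.085 -0.102 0 0 1;-0.085 -0.102 0 0 1;-0.085 -0.102 0 0 1;-0.085 -0.102 0 0 1")

```text
time: 0.93
tool_pos: [345.8, 176.4, 231.0]
tcp_rot: [-180.0, 0.0, 158.2]
ft_force: [1.4, -0.2, 0.5]
finger_gap: -0.2
grip_force: 0.0
```

Call:
apply_moves(series="-0.085 -0.102 0 0 1;-0.085 -0.102 0 0 1;-0.085 -0.102 0 0 1;-0.085 -0.102 0 0 1;-0.085 -0.102 0 0 1")

```text
time: 1.35
tool_pos: [407.4, -13.3, 231.2]
tcp_rot: [180.0, 0.0, 158.2]
ft_force: [1.2, 1.2, -0.1]
finger_gap: 0.3
grip_force: 0.0
```

Call:
apply_moves(series="-0.085 -0.102 0 0 1;-0.085 -0.102 0 0 1;-0.085 -0.102 0 0 1;0 0 0 0 1;0 0 0 0 1")

```text
time: 1.77
tool_pos: [444.0, -126.6, 230.4]
tcp_rot: [180.0, -0.1, 158.0]
ft_force: [-1.1, 0.1, 0.1]
finger_gap: 0.3
grip_force: 0.0
```

Call:
apply_moves(series="-0.086 -0.102 0 0 1;0 0 0.12 0 1;0 0 0.12 0 1;0 0 0.08 0 1;0 0 0 0 1")

```text
time: 2.18
tool_pos: [453.0, -159.8, 129.1]
tcp_rot: [179.9, -0.6, 158.2]
ft_force: [-1.0, 0.5, -0.8]
finger_gap: -0.0
grip_force: 0.0
```

Run:
```python
from bench import *
import cv2,numpy as np
s=sense();print(s["tool_pos"],s["tcp_rot"],s["ft_force"])
a=snapshot("side");b=snapshot("scene")
for n,d in(("side1",a),("scene1",b)):np.savez(n+".npz",**d)
f=lambda d,u,v:cv2.resize(d["frame"][v-45:v+45,u-60:u+60],(480,360),interpolation=2)
# project TCP
for d,n in((a,"side"),(b,"scene")):
    E=np.linalg.inv(d["extrinsics"]);p=d["intrinsics"]@(E[:3,:3]@s["tool_pos"]+E[:3,3]);print(n,p[:2]/p[2])
cv2.imwrite("pics/c1.png",cv2.resize(np.hstack([f(a,300,250),f(b,270,160)]),(800,300)))
```

```text
[ 452.96248094 -159.81067382  129.11463002] [179.93924539  -0.59624253 158.24144695] [-0.98192004  0.48519723 -0.77686546]
side [285.57552938 240.83855088]
scene [282.50172017 142.73800982]
```

View pics/c1.png

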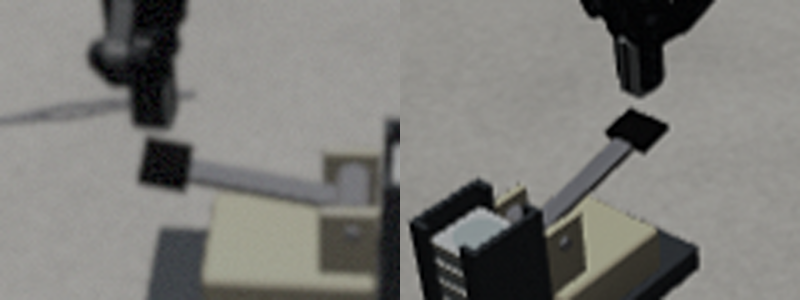

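The closed fingertips hang just above the dispenser's pad. They need about 5 mm more towards the magazine.

Call:
apply_moves(series="-0.02 -0.01 0 0 1;0 0 0.04 0 1;0 0 0.03 0 1;0 0 0 0 1;0 0 0 0 1")

```text
time: 2.7
tool_pos: [460.9, -167.6, 113.7]
tcp_rot: [180.0, -0.1, 158.2]
ft_force: [0.3, 0.7, 0.1]
finger_gap: -0.1
grip_force: 0.0
```

Call:
apply_moves(series="0 0 0.015 0 1;0 0 0.015 0 1;0 0 0.015 0 1;0 0 0.015 0 1;0 0 0 0 1")

```text
time: 3.12
tool_pos: [461.1, -167.9, 95.7]
tcp_rot: [-180.0, -0.0, 158.2]
ft_force: [-2.5, 0.9, 4.1]
finger_gap: -0.4
grip_force: 2.1
```

Call:
apply_moves(series="0 0 0.018 0 1;0 0 0.018 0 1;0 0 0.018 0 1;0 0 0.018 0 1;0 0 0 0 1")

```text
time: 3.53
tool_pos: [462.1, -168.3, 74.8]
tcp_rot: [-180.0, 0.1, 158.2]
ft_force: [-1.7, 1.2, 6.5]
finger_gap: -0.0
grip_force: 3.4
```

Call:
apply_moves(series="0 0 0.01 0 1;0 0 0.01 0 1;0 0 0.005 0 1;0 0 0 0 1;0 0 0 0 1")

```text
time: 3.95
tool_pos: [462.9, -168.5, 68.6]
tcp_rot: [-180.0, 0.2, 158.2]
ft_force: [0.5, -0.2, 7.8]
finger_gap: -0.2
grip_force: 4.1
```

Call:
apply_moves(series="0 0 0.007 0 1;0 0 0.007 0 1;0 0 0 0 1;0 0 0 0 1")

```text
time: 4.28
tool_pos: [463.4, -168.8, 66.9]
tcp_rot: [-180.0, 0.2, 158.2]
ft_force: [-9.6, 4.4, 30.6]
finger_gap: 0.1
grip_force: 15.5
```

Call:
apply_moves(series="0 0 -0.06 0 1;0 0 -0.06 0 1;0 0 -0.06 0 1;0.016 0.004 0 0 1;0 0 0 0 1")

```text
time: 4.7
tool_pos: [457.8, -165.1, 117.7]
tcp_rot: [-180.0, 0.1, 158.2]
ft_force: [-0.1, -0.0, -0.8]
finger_gap: -0.1
grip_force: 0.0
```

Call:
apply_moves(series="0 0 0 0 1;0 0 0 0 1;0 0 0 0 1;0 0 0 0 1;0 0 0 0 1")

```text
time: 5.12
tool_pos: [457.1, -164.9, 116.3]
tcp_rot: [180.0, -0.1, 158.2]
ft_force: [0.0, 0.1, 0.1]
finger_gap: -0.0
grip_force: 0.0
```

Run:
```python
from bench import *
import cv2,numpy as np
a=snapshot("side");b=snapshot("scene")
f=lambda d,u,v:cv2.resize(d["frame"][v-60:v+60,u-80:u+80],(400,300),interpolation=2)
cv2.imwrite("pics/c2.png",np.hstack([f(a,350,265),f(b,230,200)]))
```

```text
(no output)
```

View pics/c2.png

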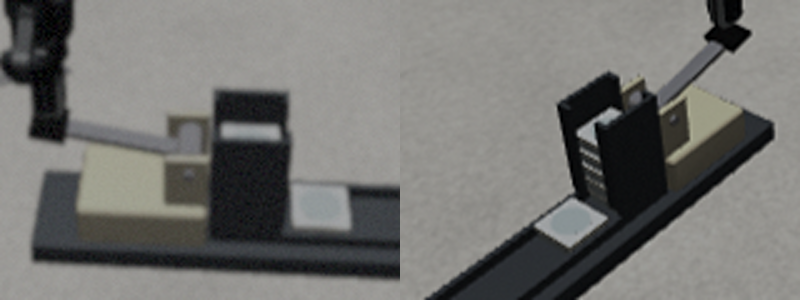

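The first press worked: one dish lies flat beyond the magazine, the stack has dropped and the lever is back up. Now the second press, from the recentred position.

Call:
apply_moves(series="0 0 0.03 0 1;0 0 0.015 0 1;0 0 0.018 0 1;0 0 0.018 0 1;0 0 0.018 0 1")

```text
time: 5.63
tool_pos: [456.6, -164.9, 86.6]
tcp_rot: [-180.0, -0.1, 158.2]
ft_force: [-5.3, 0.6, 5.8]
finger_gap: 0.2
grip_force: 3.7
```

Call:
apply_moves(series="0 0 0.018 0 1;0 0 0.018 0 1;0 0 0.015 0 1;0 0 0.01 0 1;0 0 0.01 0 1")

```text
time: 6.05
tool_pos: [458.3, -165.5, 66.6]
tcp_rot: [-180.0, 0.1, 158.2]
ft_force: [-6.0, 2.8, 26.5]
finger_gap: 0.1
grip_force: 13.8
```

Call:
apply_moves(series="0 0 0.007 0 1;0 0 0 0 1;0 0 0 0 1;0 0 0 0 1")

```text
time: 6.38
tool_pos: [458.4, -165.5, 66.5]
tcp_rot: [-180.0, 0.1, 158.2]
ft_force: [-10.7, 4.6, 27.8]
finger_gap: -0.5
grip_force: 14.9
```

At the stop again, with 28 N. Release, then repeat.

Call:
apply_moves(series="0 0 -0.06 0 1;0 0 -0.06 0 1;0 0 -0.06 0 1;0 0 0 0 1;0 0 0 0 1")

```text
time: 6.8
tool_pos: [458.0, -165.3, 118.3]
tcp_rot: [-180.0, 0.1, 158.2]
ft_force: [0.0, -0.4, -0.7]
finger_gap: -0.5
grip_force: 0.0
```

Call:
apply_moves(series="0 0 0 0 1;0 0 0 0 1;0 0 0 0 1;0 0 0 0 1;0 0 0 0 1")

```text
time: 7.22
tool_pos: [457.0, -164.8, 117.2]
tcp_rot: [180.0, -0.1, 158.2]
ft_force: [-0.9, -0.4, 0.0]
finger_gap: 0.2
grip_force: 0.0
```

Run:
```python
from bench import *
import cv2,numpy as np
a=snapshot("side");b=snapshot("scene")
f=lambda d,u,v:cv2.resize(d["frame"][v-60:v+60,u-80:u+80],(400,300),interpolation=2)
cv2.imwrite("pics/c3.png",np.hstack([f(a,350,265),f(b,230,200)]))
```

```text
(no output)
```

View pics/c3.png

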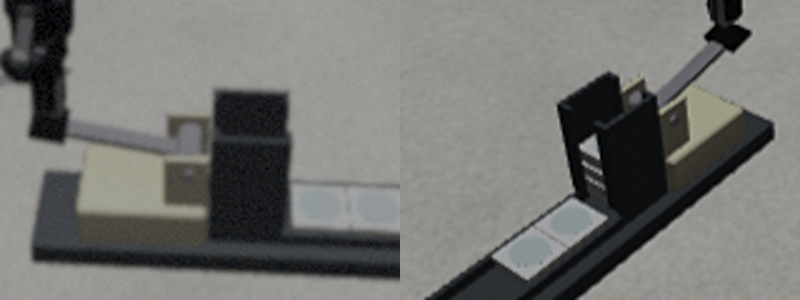

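Two dishes now lie in a row on the track and the lever is up. Third press.

Call:
apply_moves(series="0 0 0.03 0 1;0 0 0.015 0 1;0 0 0.018 0 1;0 0 0.018 0 1;0 0 0.018 0 1")

```text
time: 7.73
tool_pos: [456.6, -164.8, 87.5]
tcp_rot: [-180.0, -0.1, 158.2]
ft_force: [-5.2, 1.8, 6.1]
finger_gap: 0.1
grip_force: 3.5
```

Call:
apply_moves(series="0 0 0.018 0 1;0 0 0.018 0 1;0 0 0.015 0 1;0 0 0.01 0 1;0 0 0.01 0 1")

```text
time: 8.15
tool_pos: [458.1, -165.3, 67.3]
tcp_rot: [-180.0, 0.1, 158.2]
ft_force: [-1.3, 0.0, 12.1]
finger_gap: 0.0
grip_force: 6.3
```

Call:
apply_moves(series="0 0 0.008 0 1;0 0 0 0 1;0 0 0 0 1;0 0 0 0 1")

```text
time: 8.48
tool_pos: [458.4, -165.5, 66.7]
tcp_rot: [-180.0, 0.1, 158.2]
ft_force: [-7.8, 3.4, 23.5]
finger_gap: 0.0
grip_force: 12.6
```

Call:
apply_moves(series="0 0 -0.06 0 1;0 0 -0.06 0 1;0 0 -0.08 0 1;0 0 -0.12 0 1;0 0 -0.1 0 1")

```text
time: 8.9
tool_pos: [456.8, -164.7, 191.1]
tcp_rot: [180.0, -0.1, 158.2]
ft_force: [1.1, -0.7, 0.7]
finger_gap: 0.2
grip_force: 0.0
```

Call:
apply_moves(series="0 0 0 0 1;0 0 0 0 1;0 0 0 0 1;0 0 0 0 1;0 0 0 0 1")

```text
time: 9.32
tool_pos: [456.4, -164.5, 188.5]
tcp_rot: [180.0, -0.2, 158.2]
ft_force: [-0.1, 0.1, -0.5]
finger_gap: -0.0
grip_force: 0.0
```

Run:
```python
from bench import *
import cv2,numpy as np
a=snapshot("side");b=snapshot("scene")
f=lambda d,u,v:cv2.resize(d["frame"][v-60:v+60,u-80:u+80],(400,300),interpolation=2)
cv2.imwrite("pics/c4.png",np.hstack([f(a,360,265),f(b,220,210)]))
```

```text
(no output)
```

View pics/c4.png

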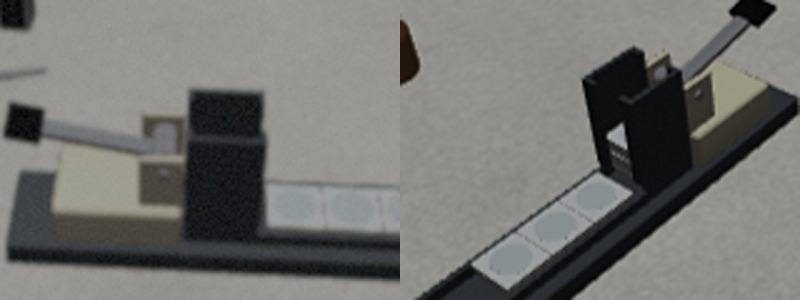

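Three dishes lie flat in a row, the rest are still in the magazine, the lever is up and the gripper is clear.

```bash
python3 -c "from bench import *;print(hand_in())"
```

```text
the job is handed in; nothing more can be done
None
```

The job is done and handed in: three full presses left three dishes flat in a row on the track, with the others still in the magazine, and the tally counter was not touched (about 9.4 s of the 40 s used).

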